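# Set a pipe up for its leak test: cradle, click knob, gate lever

## Task

Set the blue pipe up for its leak test: lay it in the rig's two saddles between the end seals, then turn the black clamp knob clockwise until it clicks over and the seal has closed on the pipe, and then guide the red lever through its zigzag gate into the slot at the far end. Leave the grey pipe, the can, the jar and the other things round the rig where they are.

Things in the scene. Friction and masses are not known exactly. Their poses are not given: they have to be found in the camera images.
- test_rig: Leak-test rig on the bench: blue base plate 176 (x) x 250 (y) x 12 mm. Origin on the bench under the plate, 7 mm behind (+x) and 10 mm right (-y) of its centre; x points away from the operator, y to the left, z up. At the back is the cradle (point cradle), at the front left a block with the sloping knob, at the front right a box with the slotted gate plate (84 x 78 mm, top 52 mm above the bench).
- blue_pipe: Blue plastic pipe offcut, 27 mm thick, 150 mm long, lying on the bench, does not roll. Origin in the middle of its length at its underside (axis 13.5 mm higher); y runs along the pipe. It and the grey pipe may have swapped places: one lies in front of the rig, the other at the right behind the vice.
- grey_pipe: Grey plastic pipe offcut, 27 mm thick, 160 mm long, not wanted here; origin and axes as for the blue one.
- cradle (a point): Where the pipe's origin (underside, mid-length) comes to rest: on the saddles' floor, 45 mm above the bench. Same axes as the rig; the pipe lies along y. The two U-shaped saddles stand 50 mm to either side of it, 14 mm thick, 33 mm wide inside, flared lips up to 22 mm above the floor. Between them fingers have free room down to the base plate.
- moving_seal (a joint): Travel of the left end seal toward the fixed right one, m: 0 open, 0.0135 closed; driven by the knob only. Open, the faces of both seals (30 mm discs) stand 82.5 mm to either side of point cradle; their posts are 76 mm high. Closing, it pushes the pipe to the right, which ends about 7 mm right of cradle.
- knob_grip (a point): On the axis of the black clamp knob at the height to grip it, 30 mm above the sloping face; the point turns with the knob. Its z is the knob's axis, leaning 35 degrees from the vertical toward the operator (-x of the rig); its x runs along the grip bar. The bar is 50 mm long, 14 mm thick and stands 9 to 40 mm above the face, on a disc of 48 mm diameter. Fingers have room to 60 mm from the axis.
- clamp_knob (a joint): Turn of the knob, rad, clockwise as seen from the operator (about -z of knob_grip). 0 = bar pointing up the slope, seal open; 1.4 = hard stop, seal closed. In between a sprung detent must be overcome, from 0.47 with its hump at 0.85 (up to about 0.2 N m); past the hump it snaps over to 1.23 or more. Let go before the hump it springs back to about 0.47; elsewhere it stays.
- lever_grip (a point): Centre of the lever's upright red cylindrical grip (22 mm diameter, from 70 to 105 mm above the bench); this point is 90 mm above the bench and moves with the lever. The lever slides level, stays upright and needs under 2 N.
- lever_ahead (a joint): Travel of the lever along +x of the rig (away from the operator), m. The gate is a Z: from the start slot (0 to 0.01 ahead, 0 right) straight ahead to 0.022, then to the right to 0.026, then straight ahead to 0.044 (the slot at the far end). Slots 13 mm wide for the 8 mm stem, so 2.5 mm of play either side.
- lever_right (a joint): Travel of the lever along -y of the rig (to the right), m: 0 in the start slot, 0.026 in the far slot.
- gate_end (a point): Where the lever's grip centre (lever_grip) stands when it is in the middle of the far end of the gate.
- oil_can: Tall oil spray can, 58 mm diameter, 235 mm high, left of the rig; origin at its underside.
- jar: Jar of screws with red lid, 62 mm diameter, 86 mm high, left of the rig; origin at its underside.
- tape_roll: Roll of black tape, 60 mm diameter, 19 mm high, left of the rig; origin at its underside.
- wood_block: Small wooden offcut 40 x 70 x 22 mm, in front of the saw jig near the rig; origin at its underside.
- measure: Tape measure 73 x 92 x 33 mm, in front of the saw jig; origin at its underside.
- saw_jig: Fixed pipe sawing jig right of the rig, 120 (x) x 310 (y) mm, origin under its middle; its base is 25 mm high, its pipe clamp 60 to 92 mm, and its red lever stands up to 151 mm at its right end. A carton wall about 0.2 m high stands along the back of the bench at x = 0.67.

How it is judged (in metres and radians):
On the way, in this order (a step that is already met when the one before it is completed fails the run):
1. the blue pipe lies in both saddles between the seals, let go, with the knob still unturned (z of blue_pipe in the frame of cradle between -0.004 and 0.004 m and x of blue_pipe in the frame of cradle between -0.005 and 0.005 m and y of blue_pipe in the frame of cradle between -0.011 and 0.011 m and angle between the y axis of blue_pipe and the y axis of test_rig, either way round below 0.07 rad and value of joint clamp_knob below 0.4 rad and contact force between the fingers and blue_pipe below 0.2 N), for 0.2 s.
2. the clamp knob has clicked over onto the seated pipe, the lever still in its start slot (z of blue_pipe in the frame of cradle between -0.004 and 0.004 m and x of blue_pipe in the frame of cradle between -0.005 and 0.005 m and y of blue_pipe in the frame of cradle between -0.011 and 0.011 m and angle between the y axis of blue_pipe and the y axis of test_rig, either way round below 0.07 rad and value of joint clamp_knob above 1.2 rad and value of joint lever_right below 0.012 m), for 0.2 s.
3. the lever stands in the far slot of the gate (value of joint lever_ahead above 0.037 m and value of joint lever_right above 0.021 m), for 0.2 s.
At the end, for the whole second after the job is handed in: The blue pipe lies in both saddles (within 4 mm of the floor, 5 mm across, 11 mm along, 0.07 rad), the knob rests past its click (over 1.2 rad), the lever is in the far slot (over 37 mm ahead and 21 mm right) (all of step 3 and z of blue_pipe in the frame of cradle between -0.004 and 0.004 m and x of blue_pipe in the frame of cradle between -0.005 and 0.005 m and y of blue_pipe in the frame of cradle between -0.011 and 0.011 m and angle between the y axis of blue_pipe and the y axis of test_rig, either way round below 0.07 rad and value of joint clamp_knob above 1.2 rad and linear speed of blue_pipe below 0.02 m/s); the robot touches nothing.
It fails at once if one of the bystanders (grey pipe, oil can, jar, tape roll, wooden offcut, tape measure) is pushed more than 30 mm from its place (distance of any of grey_pipe, oil_can, jar, tape_roll, wood_block, measure from where it was at the start of the episode above 0.03 m).
It fails at once if the oil can or the jar is knocked over (angle between any of oil_can, jar's own z axis and vertical above 0.5 rad).
It also fails if it takes over 64 s, if anything falls off the work surface, if the arm or the gripper's body presses on something with over 40 N, if the wrist force passes 120 N, or if a joint passes its speed limit or range.

## Robot

A 6-joint arm with a two-finger parallel gripper is mounted at the origin on a cart in front of the work surface, level with it; the furniture and walls round the work are solid. World frame = base frame: x ahead of the robot, y to its left, z up, the work surface at z = 0. Lengths are in mm, angles in rad, forces in N, time in s.
With the tool pointing down it reaches from about 300 to 850 mm from the base axis. Payload 4.2 kg.
Tool frame: the origin (TCP) lies at the centre of the arm's flange, where the gripper is bolted on; the fingertips stand 191 mm ahead of it and the grasp point (between the pads) lies 172 mm ahead of it; z points along the fingers, y is the line along which they close (so a half turn about z gives the same grasp; the last joint's range is limited). The gripper opens to 91 mm and grips with 3 to 60 N. Pads are 32 mm wide; open, the fingers measure 118 mm over their backs; the gripper's body (76 mm by 178 mm) begins 60 mm behind the grasp point.
Start: joints at [1.105, 0.32, 1.565, -0, 1.257, -0.02], TCP at [247.925, 518.803, 404.776] pointing down, gripper open.
Joint ranges: [-3.11, 3.11], [-0.84, 2.01], [0.21, 2.61], [-1.34, 4.49], [0.05, 2.63], [-2.56, 2.56]. Speed limits (rad/s): [2.57, 2.57, 3.14, 3.14, 3.14, 3.14].

## Interface

Orientations are given as a unit quaternion [w, x, y, z].
In Python, from station import env gives the robot as it stands.
- The arm moves only by the shell command python3 -m crank 'ROWS'. ROWS is a JSON object whose one key "commands" holds a list of rows, each an object with "fingers": the finger opening in mm, from 0 to 91.2; "travel": the shift along the world's x, y, z in mm, a list of three; "yaw": the turn about the world's z in rad. A call has 1 to 12 rows; each row is the pose to reach, as a shift and turn from the pose commanded when the call began; what a row does not reach only later rows make up. A row lasts 1/10 s, in which the tool goes at most 50 mm and 8.59 degrees, less where a joint would pass 70% of its speed; a pose out of reach is approached as far as the arm can. A call with a gripper value outside its range is refused whole. The fingers move at their own pace and stop on an object; the grip force is fixed at half the most. Time passes only in rows, so rows that repeat a pose let the fingers close. It gives the time, the measured TCP pose, the force, the opening and the grip force at its end, in the units of the state.
- env.get_obs(): the state, without advancing time (a new reading comes with each control period).
- env.capture(name): name is "scene" or "side" or "wrist"; returns the picture (420x560x3 uint8, blue, green, red); there is no depth.
- env.camera_params(name): a dict with "intrinsics" (3x3 intrinsics, pixels), "world_from_camera" (4x4, takes a point from camera to world coordinates). Camera axes: x right, y down, z forward; pixel columns grow to the right and rows downward; lengths in mm; the calibration is good to about 2 mm. The wrist camera is an equidistant fisheye: a pixel r from the principal point sees the ray r / f radians off the axis. A picture is of the moment at which its call begins: read the wrist's pose just before it. camera_params takes no time and is no camera call; for the wrist camera it gives the pose at the moment of the call.
- env.hand_in(): hands the job in; it is judged then, once.
The state is a dict: "time_s": time; "qpos": joint angles; "dq": joint speeds; "joint_torque": joint torques, N m; "ee_pos": TCP position; "tool_rot": TCP orientation; "wrist_force": force on the tool from outside, world axes, zero at the start; "ft_torque": the same for the moment, N m; "opening": finger opening in mm; "grasp_force": force on a finger pad.
Only numpy, scipy, OpenCV 4.12 (cv2) and the standard library are available. Lean on these libraries where they do the work, as an engineer would, in place of code of your own. Each camera call takes 0.05 s, during which the arm holds its last target. There are 200 camera calls.

## Working session

There is one attempt and no reset: what is moved stays moved. The work goes in short steps, Python scripts to look and compute and a shell command to move; the robot and the scene stay as the last step left them, time stands still between calls to the robot, and variables do not carry over. Pictures are saved under pics/ and viewed, at most 10 in all, crops included, and the job is handed in when it is done.

```bash
ls; mkdir -p pics; python3 - <<'E'
from station import env
import cv2,numpy as np
for n in("scene","side"):
    cv2.imwrite(f"pics/{n}0.png",env.capture(n))
    p=env.camera_params(n);print(n,np.round(p["intrinsics"],1).tolist(),np.round(p["world_from_camera"],3).tolist())
o=env.get_obs();print(o["time_s"],o["ee_pos"],o["tool_rot"],o["opening"])
E
```

```text
pics
scene [[426.7, 0.0, 283.1], [0.0, 426.7, 212.6], [0.0, 0.0, 1.0]] [[0.47, -0.543, 0.696, -507.144], [-0.883, -0.302, 0.361, -415.816], [0.015, -0.784, -0.621, 976.585], [0.0, 0.0, 0.0, 1.0]]
side [[424.1, 0.0, 277.3], [0.0, 424.1, 205.0], [0.0, 0.0, 1.0]] [[-0.968, -0.169, 0.186, 199.956], [-0.251, 0.622, -0.742, 1187.74], [0.01, -0.765, -0.644, 1025.947], [0.0, 0.0, 0.0, 1.0]]
0.1 [247.86210548 518.66532774 404.00738053] [-1.85574648e-04  2.21055796e-01  9.75260847e-01 -7.62005013e-04] 91.13827941054373
```

View pics/scene0.png

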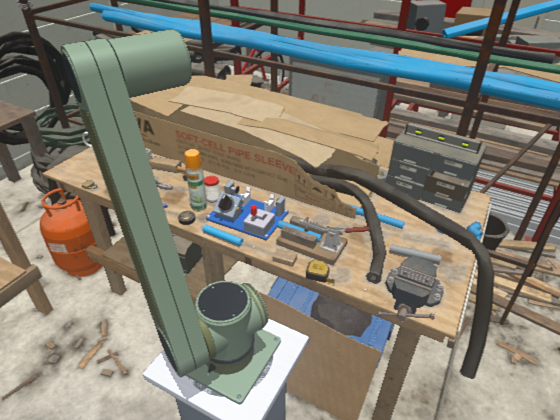

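View pics/side0.png

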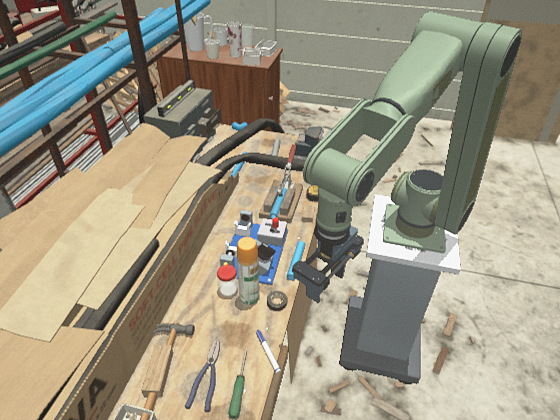

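The blue pipe lies in front of the rig at about scene (222,236), and the grey pipe is behind the vice at (414,254). I'll zoom in on the rig.

```bash
cat > h.py <<'E'
import numpy as np,cv2
from station import env
def ray(n,uv,P=None):
    p=P or env.camera_params(n);K=np.array(p["intrinsics"]);T=np.array(p["world_from_camera"])
    x=(uv[0]-K[0,2])/K[0,0];y=(uv[1]-K[1,2])/K[1,1]
    if n=="wrist":
        r=np.hypot(x,y);s=np.sin(r)/max(r,1e-9);d=np.array([x*s,y*s,np.cos(r)])
    else: d=np.array([x,y,1])
    return T[:3,3],T[:3,:3]@d
def onz(n,uv,z,P=None):
    o,d=ray(n,uv,P);return o+d*(z-o[2])/d[2]
def proj(n,X,P=None):
    p=P or env.camera_params(n);K=np.array(p["intrinsics"]);T=np.array(p["world_from_camera"])
    c=T[:3,:3].T@(np.asarray(X,float)-T[:3,3])
    if n=="wrist":
        h=np.hypot(c[0],c[1]);k=np.arctan2(h,c[2])/max(h,1e-9);a=c[:2]*k
    else: a=c[:2]/c[2]
    return np.array([K[0,0]*a[0]+K[0,2],K[1,1]*a[1]+K[1,2]])
E
python3 - <<'E'
import cv2
from h import *
a=cv2.imread("pics/scene0.png")[165:285,175:335];cv2.imwrite("pics/scene0c.png",cv2.resize(a,None,fx=5,fy=5,interpolation=cv2.INTER_CUBIC))
for uv in((204,229),(240,241)):print(onz("scene",uv,13))
for uv in((207,221),(261,240),(287,212)):print(onz("scene",uv,12))
E
```

```text
[360.16594579 339.8153165   13.        ]
[368.25944561 197.9822024   13.        ]
[401.52984448 357.3020181   12.        ]
[407.53869641 139.61549938  12.        ]
[584.81964193 133.65277823  12.        ]
```

View pics/scene0c.png

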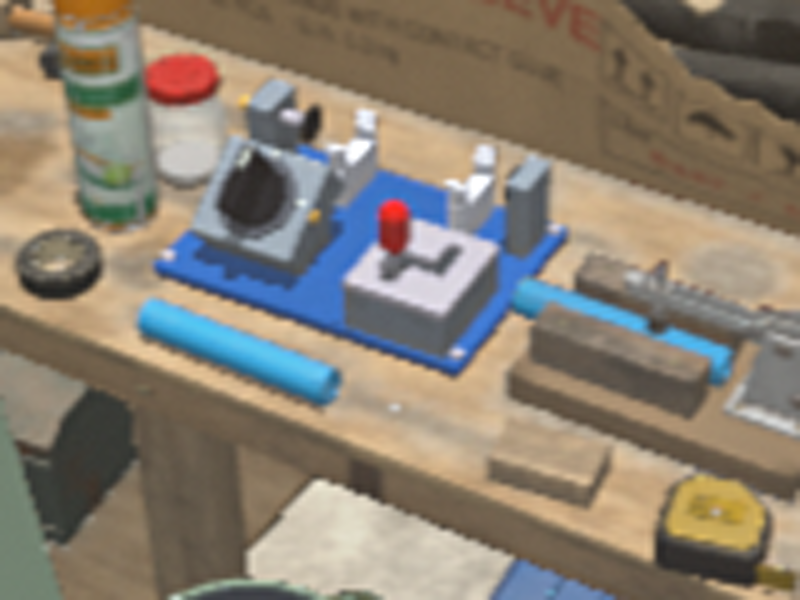

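```bash
python3 -m crank '{"commands":[{"fingers":91,"travel":[0,0,50],"yaw":0},{"fingers":91,"travel":[20,-30,80],"yaw":-0.14},{"fingers":91,"travel":[40,-60,80],"yaw":-0.28},{"fingers":91,"travel":[60,-100,80],"yaw":-0.42},{"fingers":91,"travel":[80,-140,80],"yaw":-0.56},{"fingers":91,"travel":[100,-180,80],"yaw":-0.7},{"fingers":91,"travel":[120,-220,80],"yaw":-0.84},{"fingers":91,"travel":[140,-250,80],"yaw":-0.98},{"fingers":91,"travel":[150,-270,80],"yaw":-1.12},{"fingers":91,"travel":[150,-270,80],"yaw":-1.12},{"fingers":91,"travel":[150,-270,80],"yaw":-1.12},{"fingers":91,"travel":[150,-270,80],"yaw":-1.12}]}'
python3 - <<'E'
from h import *
import json
P={k:np.array(v).tolist() for k,v in env.camera_params("wrist").items() if k in("intrinsics","world_from_camera")}
json.dump(P,open("w1.json","w"))
im=env.capture("wrist");cv2.imwrite("pics/w1.png",im);print(np.round(P["intrinsics"],1),np.round(P["world_from_camera"],2))
E
```

```text
time_s: 1.3
ee_pos: [397.5, 249.5, 484.6]
tool_rot: [-0.0, 0.704, 0.71, -0.0]
wrist_force: [-0.2, 0.0, 0.2]
opening: 91.1
grasp_force: 0.0
[[325.2   0.  284.8]
 [  0.  325.2 210.9]
 [  0.    0.    1. ]] [[ 1.0000e+00  1.0000e-02  0.0000e+00  3.9735e+02]
 [ 1.0000e-02 -9.7000e-01 -2.3000e-01  3.1536e+02]
 [-0.0000e+00  2.3000e-01 -9.7000e-01  4.6393e+02]
 [ 0.0000e+00  0.0000e+00  0.0000e+00  1.0000e+00]]
```

View pics/w1.png

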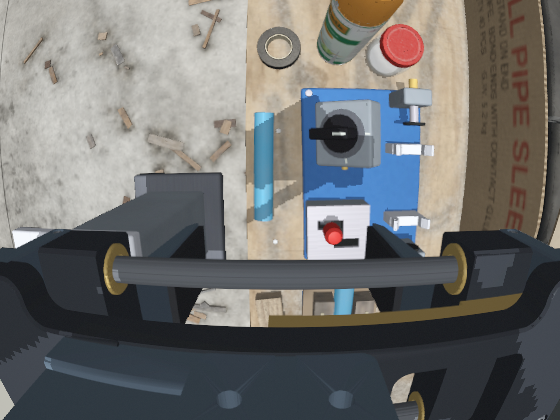

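The wrist image shows the rig plate, its left edge from (303,89) to (420,95), the knob at (340,133), the red lever at (335,233), the saddles at (410,150) and (408,220), and the blue pipe from (263,112) to (263,220). The plate's right end is hidden, so I'll move closer and to the right.

```bash
python3 -m crank '{"commands":[{"fingers":91,"travel":[20,-30,-30],"yaw":0},{"fingers":91,"travel":[40,-60,-60],"yaw":0},{"fingers":91,"travel":[60,-85,-90],"yaw":0},{"fingers":91,"travel":[65,-85,-115],"yaw":0},{"fingers":91,"travel":[65,-85,-115],"yaw":0},{"fingers":91,"travel":[65,-85,-115],"yaw":0},{"fingers":91,"travel":[65,-85,-115],"yaw":0}]}'
python3 - <<'E'
from h import *
import json
P={k:np.array(v).tolist() for k,v in env.camera_params("wrist").items() if k in("intrinsics","world_from_camera")}
json.dump(P,open("w2.json","w"))
im=env.capture("wrist");cv2.imwrite("pics/w2.png",im)
c=im[0:290,200:560]
cv2.imwrite("pics/w2c.png",cv2.resize(c,None,fx=2.05,fy=2.05,interpolation=cv2.INTER_CUBIC))
E
```

```text
time_s: 2.05
ee_pos: [462.9, 164.8, 371.3]
tool_rot: [0.001, 0.705, 0.71, 0.001]
wrist_force: [0.1, 0.2, 0.7]
opening: 90.4
grasp_force: 0.0
```

View pics/w2c.png

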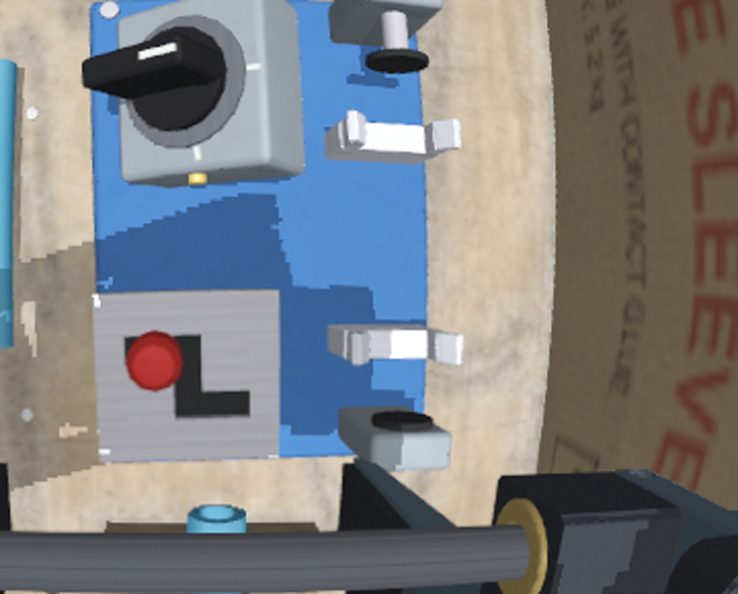

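The crop shows the gate plate corners at (93,295), (280,290), (280,458) and (102,462), the lever top at (155,361), the saddle lips at (352,128)/(445,135) and (355,345)/(448,345), and the knob with its bar at (155,60). Next I'll turn these into positions.

```bash
python3 - <<'E'
from h import *
import json
P=json.load(open("w2.json"));P1=json.load(open("w1.json"))
w=lambda u,v,z:np.round(onz("wrist",(200+u/2.05,v/2.05),z,P)[:2],1)
for n,u,v,z in [("plateFL",91,4,12),("plateFront",95,250,12),("plateFrontR",102,460,12),("plate right edge",310,457,12),("back edge",427,300,12),("back edge2",424,185,12),
("gateFL",93,295,52),("gateBL",280,290,52),("gateBR",280,458,52),("gateFR",102,462,52),("levertop",155,361,105),
("slot start L",125,338,52),("slot end R front",176,417,52),("slot end far R",250,416,52),("slot far L",250,392,52),("slotcornerBL",201,336,52),
("sadL lip f",352,117,67),("sadL lip b",447,122,67),("sadR lip f",357,330,67),("sadR lip b",449,335,67),
("sealL face ",398,70,58.5),("sealR face",402,412,58.5),("sealL edge f",366,63,58.5),("sealL edge b",430,61,58.5),("sealR f",371,420,58.5),("sealR b",433,420,58.5),
("pipe R end edge",13,347,13.5),("pipe right side",14,200,13.5),("pipe right side2",15,70,13.5),("knob mark",157,51,75),("knobdisc c",185,80,50)]:
    print(n,w(u,v,z))
q=lambda u,v,z:np.round(onz("wrist",(u,v),z,P1)[:2],1)
for n,u,v,z in [("pipe L end",264,112,20),("pipe R end",263,221,20),("pl",255,150,13.5),("pr",273,150,13.5),("plate FL",302,89,12),("plate BL",420,95,12),("front",301,185,12),("lever top",334,233,105),("tape",279,47,19)]: print("w1",n,q(u,v,z))
print("scene pipe",onz("scene",(204,229),13),)
E
```

```text
plateFL [419.8 377.3]
plateFront [423.8 243.4]
plateFrontR [426.1 133.8]
plate right edge [537.1 135.9]
back edge [598.  222.1]
back edge2 [594.8 283.6]
gateFL [427.4 221.7]
gateBL [511.2 224.7]
gateBR [513.9 146.6]
gateFR [430.5 144.3]
levertop [456.6 198.7]
slot start L [441.8 202.2]
slot end R front [464.9 166. ]
slot end far R [499.  166.7]
slot far L [498.7 177.9]
slotcornerBL [475.9 203.3]
sadL lip f [540. 303.]
sadL lip b [585.1 305.7]
sadR lip f [543.6 208.7]
sadR lip b [587.9 208.3]
sealL face  [565.  330.6]
sealR face [570.3 170.7]
sealL edge f [549.6 332.2]
sealL edge b [581.2 337.5]
sealR f [555.2 166.7]
sealR b [586.6 167. ]
pipe R end edge [380.7 194.4]
pipe right side [382.2 270.4]
pipe right side2 [381.2 340.8]
knob mark [455.9 326.8]
knobdisc c [468.  321.2]
w1 pipe L end [368.8 345.2]
w1 pipe R end [366.9 193.2]
w1 pl [356.  292.9]
w1 pr [380.9 292.9]
w1 plate FL [420.2 378.4]
w1 plate BL [592.9 380.7]
w1 front [420.3 243.8]
w1 lever top [455.2 202.6]
w1 tape [388.3 437. ]
scene pipe [360.16594579 339.8153165   13.        ]
```

```bash
python3 -m crank '{"commands":[{"fingers":91,"travel":[30,10,-10],"yaw":0},{"fingers":91,"travel":[60,20,-20],"yaw":0},{"fingers":91,"travel":[90,30,-40],"yaw":0},{"fingers":91,"travel":[100,30,-60],"yaw":0},{"fingers":91,"travel":[100,30,-60],"yaw":0},{"fingers":91,"travel":[100,30,-60],"yaw":0},{"fingers":91,"travel":[100,30,-60],"yaw":0}]}'
python3 - <<'E'
from h import *
import json
P={k:np.array(v).tolist() for k,v in env.camera_params("wrist").items() if k in("intrinsics","world_from_camera")}
json.dump(P,open("w3.json","w"));print(np.round(P["world_from_camera"],2))
im=env.capture("wrist");cv2.imwrite("pics/w3.png",im)
c=im[0:290,100:460]
cv2.imwrite("pics/w3c.png",cv2.resize(c,None,fx=2.05,fy=2.05,interpolation=cv2.INTER_CUBIC))
E
```

```text
time_s: 2.8
ee_pos: [562.4, 194.0, 311.6]
tool_rot: [0.001, 0.705, 0.709, 0.001]
wrist_force: [-0.2, 0.3, -0.0]
opening: 91.0
grasp_force: 0.0
[[ 1.0000e+00  0.0000e+00  0.0000e+00  5.6241e+02]
 [ 0.0000e+00 -9.7000e-01 -2.3000e-01  2.5986e+02]
 [ 0.0000e+00  2.3000e-01 -9.7000e-01  2.9097e+02]
 [ 0.0000e+00  0.0000e+00  0.0000e+00  1.0000e+00]]
```

View pics/w3c.png

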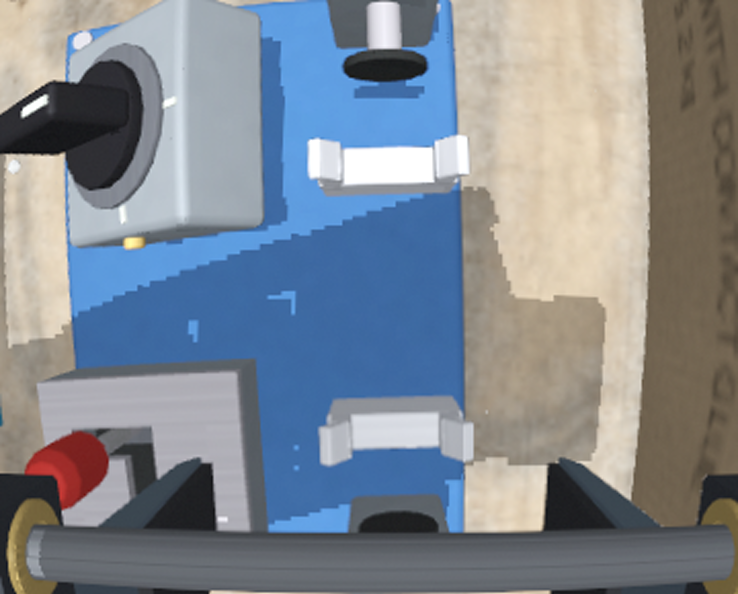

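Left saddle: lip outer edges at x=307 and 468, floor from 343 to 435, rows 148–182. Right saddle: lips at 319 and 473, floor from 355 to 440, rows 412–448. Left seal at (385,66). Knob disc centre near (112,125).

```bash
python3 - <<'E'
from h import *
import json
P=json.load(open("w3.json"));P2=json.load(open("w2.json"))
w=lambda u,v,z:np.round(onz("wrist",(100+u/2.05,v/2.05),z,P)[:2],1)
for n,u,v,z in [("L lip f",307,140,67),("L lip b",468,138,67),("L lip f lower",317,180,67),("L lip b lower",468,175,67),("L fl f",343,165,45),("L fl b",435,165,45),("L fl y+",390,147,45),("L fl y-",390,182,45),
("R lip f",319,427,67),("R lip b",473,422,67),("R fl f",356,430,45),("R fl b",439,430,45),("R y+",400,412,45),("R y-",400,448,45),("sealL f",343,66,58.5),("sealL b",428,66,58.5),("seal face",385,80,58.5),("back edge",466,350,12),("back edge t",456,60,12),("FL",67,40,12),("front",74,320,12)]:
    print(n,w(u,v,z))
# triangulate
def tri(a,b):
    A=[ray("wrist",a,P),ray("wrist",b,P2)];M=0;r=0
    for o,d in A:
        d=d/np.linalg.norm(d);Q=np.eye(3)-np.outer(d,d);M=M+Q;r=r+Q@o
    return np.round(np.linalg.solve(M,r),1)
c3=lambda u,v:(100+u/2.05,v/2.05); c2=lambda u,v:(200+u/2.05,v/2.05)
print("mark clockwise tick",tri(c3(169,101),c2(253,67)))
print("lower tick",tri(c3(123,214),c2(197,153)))
print("yellow",tri(c3(134,243),c2(198,180)))
print("barmark",tri(c3(35,105),c2(157,51)))
print("barmark l",tri(c3(23,112),c2(139,55)),"r",tri(c3(47,98),c2(176,46)))
print("ridge bar tip low",tri(c3(0,122),c2(84,70)))
E
```

```text
L lip f [538.7 306. ]
L lip b [592.4 307.2]
L lip f lower [542.2 292. ]
L lip b lower [592.4 294.3]
L fl f [549.7 300.7]
L fl b [583.2 301. ]
L fl y+ [566.8 307.6]
L fl y- [566.8 294.3]
R lip f [542.4 207.7]
R lip b [595.8 209.7]
R fl f [554.5 201.5]
R fl b [586.1 201.6]
R y+ [571.1 208.5]
R y- [571.3 194.5]
sealL f [550.  335.2]
sealL b [579.7 335.4]
seal face [564.7 329.8]
back edge [600.  228.6]
back edge t [595.  353.8]
FL [420.7 375.5]
front [426.5 243.8]
mark clockwise tick [495.  318.6  81.6]
lower tick [473.  283.7  64.9]
yellow [473.7 273.4  55.8]
barmark [456.6 317.5 102.3]
barmark l [449.6 317.3  97.9] r [463.6 317.6 107.6]
ridge bar tip low [425.1 321.2  72.5]
```

```bash
python3 -m crank '{"commands":[{"fingers":50,"travel":[-10,5,40],"yaw":0},{"fingers":50,"travel":[-50,20,40],"yaw":0},{"fingers":50,"travel":[-90,35,40],"yaw":0},{"fingers":50,"travel":[-130,50,40],"yaw":0},{"fingers":50,"travel":[-170,60,40],"yaw":0},{"fingers":50,"travel":[-195,66,20],"yaw":0},{"fingers":50,"travel":[-195,66,0],"yaw":0},{"fingers":50,"travel":[-195,66,-30],"yaw":0},{"fingers":50,"travel":[-195,66,-60],"yaw":0},{"fingers":50,"travel":[-195,66,-60],"yaw":0},{"fingers":50,"travel":[-195,66,-60],"yaw":0}]}'
python3 - <<'E'
from h import *
import json
P={k:np.array(v).tolist() for k,v in env.camera_params("wrist").items() if k in("intrinsics","world_from_camera")}
json.dump(P,open("w4.json","w"))
im=env.capture("wrist");cv2.imwrite("pics/w4.png",im)
hsv=cv2.cvtColor(im,cv2.COLOR_BGR2HSV)
m=cv2.inRange(hsv,(90,90,90),(106,255,255))
n,l,s,c=cv2.connectedComponentsWithStats(m)
for i in np.argsort(-s[1:,4])[:4]+1: print(s[i],c[i])
for r in range(20,400,30):
    x=np.where(m[r])[0]; 
    if len(x)>5: print(r,x.min(),x.max(),onz("wrist",(x.min(),r),13.5,P)[:2].round(1),onz("wrist",(x.max()+1,r),13.5,P)[:2].round(1))
P1=P
print("can/jar", [onz("scene",uv,0).round(0)[:2] for uv in((198,209),(212,202))])
# knob fit
from scipy.spatial import ConvexHull
from scipy.optimize import minimize
ims=[(cv2.imread("pics/w2.png"),json.load(open("w2.json"))),(cv2.imread("pics/w3.png"),json.load(open("w3.json")))]
roi=[(slice(0,100),slice(235,330)),(slice(0,110),slice(80,182))]
ms=[]
for (im,_),rr in zip(ims,roi):
    m=np.zeros(im.shape[:2],np.uint8);m[rr]=((im[rr].max(2)<75)*255);n,l,s,c=cv2.connectedComponentsWithStats(m);i=1+np.argmax(s[1:,4]);m=np.uint8(l==i)
    cs,_=cv2.findContours(m,cv2.RETR_EXTERNAL,cv2.CHAIN_APPROX_NONE);m[:]=0;cv2.drawContours(m,cs,-1,1,-1);ms.append(m);print("mask",s[i])
yw=.035;Rz=np.array([[np.cos(yw),-np.sin(yw),0],[np.sin(yw),np.cos(yw),0],[0,0,1]])
a=np.radians(35);u=Rz@[np.cos(a),0,np.sin(a)];nn=Rz@[-np.sin(a),0,np.cos(a)];y=Rz@[0,1,0]
t=np.linspace(0,2*np.pi,40)
def cost(C):
    J=0
    disc=[C+24*np.cos(k)*u+24*np.sin(k)*y+h*nn for k in t for h in(0,9)]
    bar=[C+i*25*u+j*7*y+h*nn for i in(-1,1) for j in(-1,1) for h in(9,40)]
    for (im,P),m in zip(ims,ms):
        r=np.zeros_like(m)
        for S in(disc,bar):
            q=np.array([proj("wrist",p,P) for p in S]);h=cv2.convexHull(q.astype(np.float32))
            cv2.fillConvexPoly(r,np.int32(np.round(h*16)),1,cv2.LINE_8,4)
        J+=(r!=m).sum()
    return J
best=minimize(cost,[469.7,317.4,63.6],method="Nelder-Mead",options=dict(initial_simplex=[[469.7,317.4,63.6],[475,317,64],[469,322,64],[469,317,70]]))
print(best.x,best.fun,[m.sum() for m in ms])
E
```

```text
time_s: 3.95
ee_pos: [368.0, 259.9, 250.9]
tool_rot: [0.0, 0.705, 0.709, 0.001]
wrist_force: [-0.6, 0.2, 0.6]
opening: 50.1
grasp_force: 0.0
[ 264  104   41  156 6103] [283.39292151 180.31410782]
[ 359   59  151  108 4399] [406.20459195  92.61468516]
[ 522  111   26   58 1069] [536.0505145  142.82600561]
[ 417  221   81   33 1005] [465.52835821 235.6358209 ]
80 361 509 [419.  363.9] [544.8 379.9]
110 265 385 [355.  341.7] [436.8 344.2]
140 264 545 [354.4 321.7] [589.3 336.1]
170 264 380 [354.3 301.6] [434.5 302.7]
200 264 539 [354.2 281. ] [589.  284.1]
230 264 538 [353.9 259.7] [594.4 256.9]
290 265 300 [353.9 212.8] [380.7 212.9]
can/jar [array([454., 437.]), array([514., 417.])]
mask [ 240   13   71   51 2273]
mask [  96   29   74   64 2819]
[464.24899221 319.9097251   52.90545916] 775.0 [np.uint64(2365), np.uint64(2910)]
```

```bash
python3 -m crank '{"commands":[{"fingers":50,"travel":[-0.5,0,-30],"yaw":0},{"fingers":50,"travel":[-0.5,0,-56],"yaw":0},{"fingers":50,"travel":[-0.5,0,-56],"yaw":0},{"fingers":50,"travel":[-0.5,0,-56],"yaw":0},{"fingers":10,"travel":[-0.5,0,-56],"yaw":0},{"fingers":10,"travel":[-0.5,0,-56],"yaw":0},{"fingers":10,"travel":[-0.5,0,-56],"yaw":0},{"fingers":10,"travel":[-0.5,0,-56],"yaw":0},{"fingers":10,"travel":[-0.5,0,-56],"yaw":0},{"fingers":10,"travel":[-0.5,0,-56],"yaw":0}]}'
```

```text
time_s: 5.0
ee_pos: [367.6, 260.0, 194.6]
tool_rot: [0.0, 0.705, 0.709, 0.001]
wrist_force: [-1.1, 0.4, 7.4]
opening: 27.1
grasp_force: 30.0
```

```bash
python3 -m crank '{"commands":[{"fingers":10,"travel":[0,0,30],"yaw":0},{"fingers":10,"travel":[0,0,70],"yaw":0},{"fingers":10,"travel":[0,0,115],"yaw":0},{"fingers":10,"travel":[10,0,150],"yaw":0},{"fingers":10,"travel":[50,-5,150],"yaw":0.03},{"fingers":10,"travel":[95,-10,150],"yaw":0.03},{"fingers":10,"travel":[140,-15,150],"yaw":0.03},{"fingers":10,"travel":[180,-18,130],"yaw":0.03},{"fingers":10,"travel":[200.5,-18,100],"yaw":0.03},{"fingers":10,"travel":[200.5,-18,90],"yaw":0.03},{"fingers":10,"travel":[200.5,-18,90],"yaw":0.03},{"fingers":10,"travel":[200.5,-18,90],"yaw":0.03}]}'
python3 - <<'E'
from h import *
import json
P={k:np.array(v).tolist() for k,v in env.camera_params("wrist").items() if k in("intrinsics","world_from_camera")}
json.dump(P,open("w5.json","w"))
im=env.capture("wrist");cv2.imwrite("pics/w5.png",im)
c=im[0:290,100:460]
cv2.imwrite("pics/w5c.png",cv2.resize(c,None,fx=2.05,fy=2.05,interpolation=cv2.INTER_CUBIC))
P4=json.load(open("w4.json"));print("pipe ends",onz("wrist",(284,104),20,P4),onz("wrist",(284,260),20,P4))
o=env.get_obs();print(o["ee_pos"],o["tool_rot"])
E
```

```text
time_s: 6.2
ee_pos: [567.1, 242.0, 284.3]
tool_rot: [-0.0, 0.694, 0.72, -0.0]
wrist_force: [-0.3, 1.0, -0.7]
opening: 26.7
grasp_force: 30.0
pipe ends [367.54295698 345.12444678  20.        ] [367.95752138 239.86978296  20.        ]
[567.21930431 242.11966635 285.04583939] [2.26153639e-04 6.94368798e-01 7.19619034e-01 6.06981979e-04]
```

View pics/w5c.png

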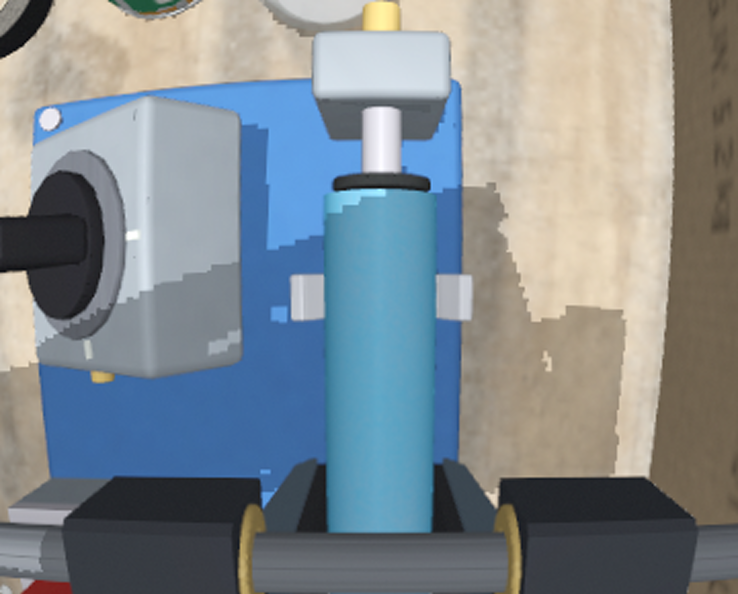

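The held pipe's edges are at x=327 and 435 (row 300). The left saddle's lips are at 291 and 472, and the seal disc spans 333–431 (row 183). It looks centred, and I'll check that numerically. The pipe end is at row 193.

```bash
python3 - <<'E'
from h import *
import json
P=json.load(open("w5.json"))
w=lambda u,v,z:np.round(onz("wrist",(100+u/2.05,v/2.05),z,P)[:2],1)
for n,u,v,z in [("lip f",291,298,67),("lip b",472,298,67),("lip f in",325,280,67),("lip b",437,280,67),("seal f",332,183,58.5),("seal b",431,183,58.5),("sealface",380,188,58.5),("pipe f",327,300,104.5),("pipe b",435,300,104.5),("pipe f2",325,200,104.5),("pipe b2",435,200,104.5),("pipe f3",328,520,104.5),("pipe b3",432,520,104.5),("pipe end",380,192,112),("plate back top",462,85,12),("plate back low",458,440,12),("FL",34,106,12),("front",50,470,12)]:print(n,w(u,v,z))
E
```

```text
lip f [539.3 300. ]
lip b [592.6 301.9]
lip f in [549.2 305.6]
lip b [582.  306.7]
seal f [549.7 335.6]
seal b [579.8 336.6]
sealface [564.4 334.4]
pipe f [552.9 301.2]
pipe b [578.5 302.1]
pipe f2 [551.7 325.2]
pipe b2 [577.6 326.1]
pipe f3 [554.1 245.8]
pipe b3 [580.7 246.7]
pipe end [564.6 326.5]
plate back top [593.7 382.8]
plate back low [598.1 244.9]
FL [420.3 380.1]
front [426.2 225.3]
```

```bash
python3 -m crank '{"commands":[{"fingers":10,"travel":[0.3,0,-15],"yaw":0.005},{"fingers":10,"travel":[0.3,0,-30],"yaw":0.005},{"fingers":10,"travel":[0.3,0,-38],"yaw":0.005},{"fingers":10,"travel":[0.3,0,-42],"yaw":0.005},{"fingers":10,"travel":[0.3,0,-44.5],"yaw":0.005},{"fingers":10,"travel":[0.3,0,-44.5],"yaw":0.005},{"fingers":10,"travel":[0.3,0,-44.5],"yaw":0.005}]}'
```

```text
time_s: 6.95
ee_pos: [568.4, 241.9, 239.9]
tool_rot: [0.0, 0.693, 0.721, 0.001]
wrist_force: [0.0, -0.5, -0.9]
opening: 27.0
grasp_force: 30.0
```

```bash
python3 -m crank '{"commands":[{"fingers":10,"travel":[0,0,-1],"yaw":0},{"fingers":50,"travel":[0,0,-1],"yaw":0},{"fingers":50,"travel":[0,0,-1],"yaw":0},{"fingers":50,"travel":[0,0,-1],"yaw":0},{"fingers":50,"travel":[0,0,-1],"yaw":0},{"fingers":50,"travel":[0,0,20],"yaw":0},{"fingers":50,"travel":[0,0,60],"yaw":0},{"fingers":50,"travel":[0,0,90],"yaw":0},{"fingers":50,"travel":[0,0,90],"yaw":0},{"fingers":50,"travel":[0,0,90],"yaw":0}]}'
python3 - <<'E'
from h import *
import json
P={k:np.array(v).tolist() for k,v in env.camera_params("wrist").items() if k in("intrinsics","world_from_camera")}
json.dump(P,open("w6.json","w"))
im=env.capture("wrist");cv2.imwrite("pics/w6.png",im)
hsv=cv2.cvtColor(im,cv2.COLOR_BGR2HSV)
m=cv2.inRange(hsv,(90,60,60),(104,255,255));m[:, :200]=0;m[:,380:]=0
for r in range(60,250,20):
    x=np.where(m[r])[0]
    if len(x)>5: print(r,x.min(),x.max(),onz("wrist",(x.min(),r),58.5,P)[:2].round(1),onz("wrist",(x.max()+1,r),58.5,P)[:2].round(1))
c=im[0:290,60:420]
cv2.imwrite("pics/w6c.png",cv2.resize(c,None,fx=2.05,fy=2.05,interpolation=cv2.INTER_CUBIC))
E
```

```text
time_s: 7.95
ee_pos: [568.2, 241.7, 329.7]
tool_rot: [0.0, 0.693, 0.721, 0.001]
wrist_force: [-0.5, 0.0, -0.3]
opening: 50.4
grasp_force: 0.0
120 268 303 [552.8 317.8] [580.3 318.8]
140 268 302 [553.4 302.3] [580.2 303.4]
160 268 302 [553.9 286.9] [580.9 287.9]
180 268 302 [554.4 271.3] [581.6 272.3]
200 268 302 [554.9 255.4] [582.4 256.5]
220 268 301 [555.3 239.1] [582.5 240.1]
240 211 359 [508.4 220. ] [631.6 224.7]
```

View pics/w6c.png

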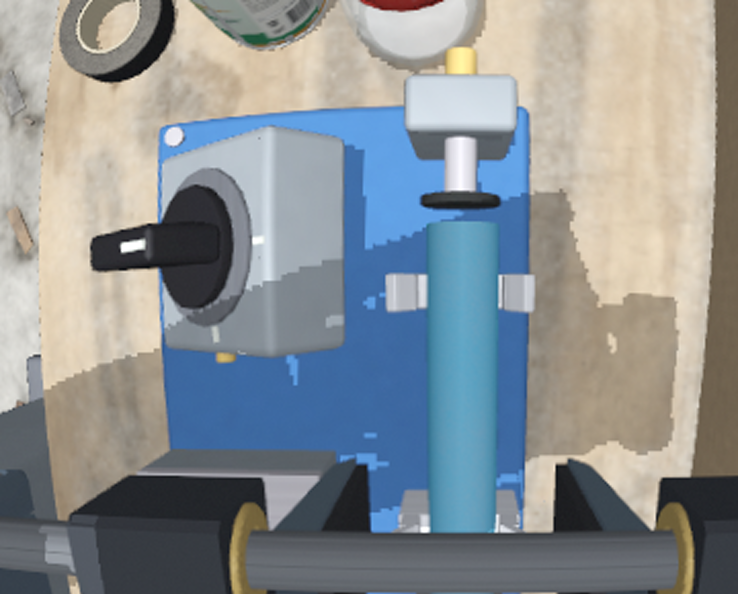

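The pipe lies on its saddles, spanning 553–580 at y=302, with the centre at x≈568.7 for y=251. The knob bar's far end face spans crop x 148–220 at row ~246; the marks are at (258,241) and (215,335). I'll fit the knob's position from all the views.

```bash
python3 - <<'E'
from h import *
import json
from scipy.optimize import least_squares
P={k:json.load(open(f"w{k}.json")) for k in(2,3,5,6)};u0={2:200,3:100,5:100,6:60}
yw=.035;c,s=np.cos(yw),np.sin(yw);R=np.array([[c,-s,0],[s,c,0],[0,0,1]]);a=np.radians(35)
B=R@np.array([[np.cos(a),0,-np.sin(a)],[0,1,0],[np.sin(a),0,np.cos(a)]])
# params C(3), rU,rR,m1,m2
pts=[(2,(253,67),'U'),(3,(169,101),'U'),(5,(133,235),'U'),(6,(258,241),'U'),
(2,(197,153),'R'),(3,(123,214),'R'),(5,(88,348),'R'),(6,(215,335),'R'),
(2,(139,55),'a'),(2,(176,46),'b'),(3,(23,112),'a'),(3,(47,98),'b'),(6,(121,246),'a'),(6,(145,244),'b'),
(6,(148,227),(25,7,40)),(6,(148,268),(25,-7,40)),(6,(92,236),(-25,7,40)),(6,(92,270),(-25,-7,40)),(6,(219,228),(25,7,9)),(6,(219,262),(25,-7,9))]
def f(p):
    r=[]
    for k,uv,t in pts:
        L={'U':(p[3],0,0),'R':(0,-p[4],0),'a':(p[5],0,40),'b':(p[6],0,40)}.get(t,t) if isinstance(t,str) else t
        r+=list(proj("wrist",p[:3]+B@np.array(L,float),P[k])-np.array([u0[k]+uv[0]/2.05,uv[1]/2.05]))
    return r
o=least_squares(f,[468,317.7,62,33,33,6,23],loss="soft_l1")
print(o.x.round(1));print(np.array(o.fun).reshape(-1,2).round(1).tolist())
# can and lever
w=lambda uv,z:onz("wrist",(60+uv[0]/2.05,uv[1]/2.05),z,P[6])[:2].round(0)
print("can base near edge",w((265,50),0),"jar near",w((415,70),0),w((275,127),90))
C=o.x[:3]
for L in((25,0,40),(20,0,20),(-25,0,40),(0,0,30)):print(L,(C+B@np.array(L)).round(1))
print("block ridge",[onz("wrist",(60+268/2.05,128/2.05),z,P[6]).round(0) for z in(80,90,95)],[onz("wrist",(100+180/2.05,1),z,P[3]).round(0) for z in(80,90,95)],[onz("wrist",(100+149/2.05,97/2.05),z,P[5]).round(0) for z in(80,90,95)])
E
```

```text
[470.4 317.5  64.3  30.1  33.7   3.   20.1]
[[0.1, 0.0], [0.2, 0.8], [-0.1, 0.4], [0.0, -0.2], [-1.6, -0.1], [-1.3, 0.3], [-1.2, 0.4], [-0.9, -0.7], [0.3, 0.2], [0.5, -0.1], [-0.2, 0.6], [-0.2, 0.2], [0.2, 1.0], [-0.4, 0.0], [1.5, -2.9], [1.8, -1.6], [-1.1, -0.2], [-0.7, 1.2], [4.7, -3.1], [4.9, -0.2]]
can base near edge [468. 417.] jar near [541. 405.] [502. 357.]
(25, 0, 40) [468.  317.4 111.4]
(20, 0, 20) [475.4 317.7  92.1]
(-25, 0, 40) [427.1 316.   82.7]
(0, 0, 30) [453.3 316.9  88.8]
block ridge [array([497., 359.,  80.]), array([500., 357.,  90.]), array([501., 356.,  95.])] [array([496., 355.,  80.]), array([500., 351.,  90.]), array([501., 349.,  95.])] [array([498., 359.,  80.]), array([501., 357.,  90.]), array([503., 355.,  95.])]
```

```bash
python3 -m crank '{"commands":[{"fingers":0,"travel":[-25,35,10],"yaw":0},{"fingers":0,"travel":[-50,70,10],"yaw":0},{"fingers":0,"travel":[-81,108,10],"yaw":0},{"fingers":0,"travel":[-81,108,0],"yaw":0},{"fingers":0,"travel":[-81,108,-20],"yaw":0},{"fingers":0,"travel":[-81,108,-35],"yaw":0},{"fingers":0,"travel":[-81,108,-45],"yaw":0},{"fingers":0,"travel":[-81,108,-45],"yaw":0},{"fingers":0,"travel":[-81,108,-45],"yaw":0},{"fingers":0,"travel":[-81,108,-45],"yaw":0}]}'
```

```text
time_s: 9.0
ee_pos: [487.7, 349.7, 284.9]
tool_rot: [0.0, 0.693, 0.721, 0.001]
wrist_force: [-0.5, -0.4, 0.9]
opening: 0.3
grasp_force: 0.0
```

```bash
python3 -m crank '{"commands":[{"fingers":0,"travel":[0.2,-5,0],"yaw":0},{"fingers":0,"travel":[0.5,-10,0],"yaw":0},{"fingers":0,"travel":[0.7,-13,0],"yaw":0},{"fingers":0,"travel":[1,-16,0],"yaw":0},{"fingers":0,"travel":[1,-18,0],"yaw":0},{"fingers":0,"travel":[1,-18,0],"yaw":0}]}'
```

```text
time_s: 9.6
ee_pos: [488.2, 331.5, 284.3]
tool_rot: [0.0, 0.693, 0.721, 0.0]
wrist_force: [0.2, 0.3, -0.3]
opening: 0.4
grasp_force: 0.0
```

```bash
python3 -m crank '{"commands":[{"fingers":0,"travel":[0,-2,0],"yaw":0},{"fingers":0,"travel":[-0.5,-4,0],"yaw":0},{"fingers":0,"travel":[-1,-6,0],"yaw":0},{"fingers":0,"travel":[-1.5,-7,0],"yaw":0}]}'
```

```text
time_s: 10.0
ee_pos: [486.6, 324.6, 284.2]
tool_rot: [0.0, 0.693, 0.721, -0.0]
wrist_force: [0.6, 0.5, -0.1]
opening: 0.3
grasp_force: 0.0
```

```bash
python3 -m crank '{"commands":[{"fingers":0,"travel":[-0.5,-1.5,0],"yaw":0},{"fingers":0,"travel":[-1,-3,0],"yaw":0},{"fingers":0,"travel":[-1,-3,0],"yaw":0}]}'
```

```text
time_s: 10.3
ee_pos: [485.7, 321.6, 284.3]
tool_rot: [0.0, 0.693, 0.721, -0.0]
wrist_force: [-0.3, -0.3, 0.2]
opening: 0.7
grasp_force: 0.0
```

```bash
python3 - <<'E'
from h import *
for n in("scene","side"):
    im=env.capture(n);cv2.imwrite(f"pics/{n}7.png",im)
    a,b=cv2.imread(f"pics/{n}0.png"),im
    u=proj(n,(465,317,80));x,y=int(u[0]),int(u[1]);print(n,u)
    w=[cv2.resize(i[y-35:y+35,x-45:x+45],None,fx=4.4,fy=4.2,interpolation=cv2.INTER_CUBIC) for i in(a,b)]
    if n=="scene":W=np.hstack(w)
    else:cv2.imwrite("pics/k7.png",np.vstack([W,np.hstack(w)]))
E
```

```text
scene [225.28135239 199.53590311]
side [261.93549572 249.64818435]
```

View pics/k7.png

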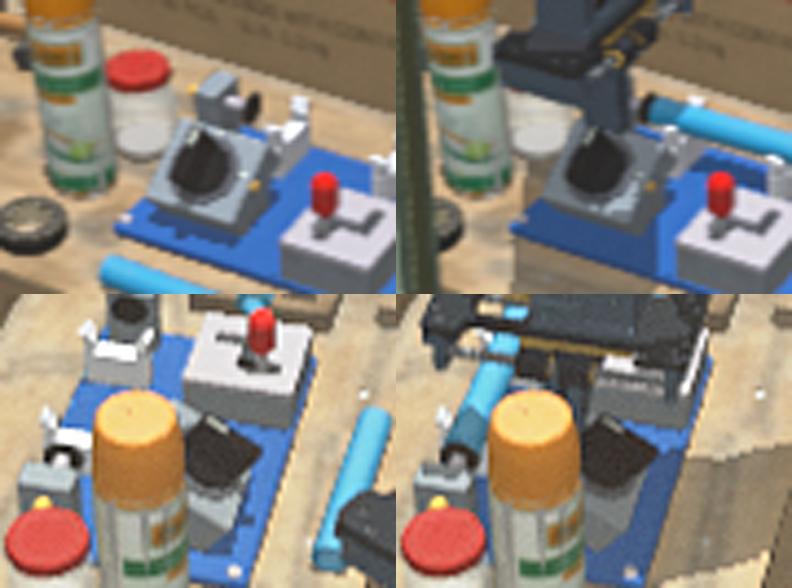

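The fingers passed behind the bar's far end and the knob is unturned (scene top right: tip at about (600,120), bar at (595,165)). I'll back off, shift about 8 mm in −x and push again.

```bash
python3 -m crank '{"commands":[{"fingers":0,"travel":[0,14,0],"yaw":0},{"fingers":0,"travel":[0,28,0],"yaw":0},{"fingers":0,"travel":[-8,28,0],"yaw":0},{"fingers":0,"travel":[-8,28,0],"yaw":0},{"fingers":0,"travel":[-8,23,0],"yaw":0},{"fingers":0,"travel":[-8,18,0],"yaw":0},{"fingers":0,"travel":[-7.5,14,0],"yaw":0},{"fingers":0,"travel":[-7.5,10,0],"yaw":0},{"fingers":0,"travel":[-7.5,8,0],"yaw":0},{"fingers":0,"travel":[-7.5,6,0],"yaw":0}]}'
```

```text
time_s: 11.4
ee_pos: [478.3, 328.5, 284.5]
tool_rot: [-0.001, 0.694, 0.72, 0.002]
wrist_force: [-1.5, 10.0, 0.1]
opening: 0.3
grasp_force: 3.9
```

```bash
python3 -m crank '{"commands":[{"fingers":0,"travel":[0,-2,0],"yaw":0},{"fingers":0,"travel":[0,-4,0],"yaw":0}]}'
```

```text
time_s: 11.6
ee_pos: [478.3, 326.4, 284.8]
tool_rot: [-0.003, 0.694, 0.72, 0.004]
wrist_force: [-3.1, 17.1, -2.3]
opening: 0.6
grasp_force: 6.7
```

```bash
python3 -m crank '{"commands":[{"fingers":0,"travel":[0,-2,0],"yaw":0},{"fingers":0,"travel":[0,-4,0],"yaw":0},{"fingers":0,"travel":[0,-4,0],"yaw":0}]}'
```

```text
time_s: 11.9
ee_pos: [479.2, 320.2, 285.1]
tool_rot: [0.001, 0.693, 0.721, 0.002]
wrist_force: [3.6, 2.6, 1.9]
opening: 0.5
grasp_force: 2.0
```

```bash
python3 -m crank '{"commands":[{"fingers":0,"travel":[0,5,0],"yaw":0},{"fingers":0,"travel":[0,5,40],"yaw":0},{"fingers":0,"travel":[20,-20,45],"yaw":0},{"fingers":50,"travel":[50,-45,45],"yaw":0},{"fingers":50,"travel":[90,-78,45],"yaw":0},{"fingers":50,"travel":[90,-78,45],"yaw":0},{"fingers":50,"travel":[90,-78,45],"yaw":0},{"fingers":50,"travel":[90,-78,45],"yaw":0}]}'
python3 - <<'E'
from h import *
import json
P={k:np.array(v).tolist() for k,v in env.camera_params("wrist").items() if k in("intrinsics","world_from_camera")}
json.dump(P,open("w8.json","w"))
im=env.capture("wrist");cv2.imwrite("pics/w8.png",im)
P6=json.load(open("w6.json"));i6=cv2.imread("pics/w6.png")
for I,p in((i6,P6),(im,P)):
    g=cv2.cvtColor(I,cv2.COLOR_BGR2HSV)
    col=g[60:200,285];m=np.where((col[:,0]>90)&(col[:,0]<104)&(col[:,1]>60))[0];print("pipe top row",60+m.min(),onz("wrist",(285,60+m.min()),65,p)[:2].round(1))
    # dark knob mask orientation, bright mark
    d=(I[80:180,90:185].max(2)<60).astype(np.uint8);n,l,s,c=cv2.connectedComponentsWithStats(d);k=1+np.argmax(s[1:,4]);print("knob bbox",s[k]+[90,80,0,0,0],c[k]+[90,80])
    b=(I[80:180,90:185].min(2)>215).astype(np.uint8);n,l,s,c=cv2.connectedComponentsWithStats(b)
    print([(list(s[i]+np.array([90,80,0,0,0]))) for i in range(1,n) if s[i,4]>4])
E
```

```text
time_s: 12.7
ee_pos: [567.3, 241.9, 328.5]
tool_rot: [-0.001, 0.693, 0.721, -0.001]
wrist_force: [-0.2, 0.3, 1.3]
opening: 37.4
grasp_force: 0.0
pipe top row 108 [565.4 327. ]
knob bbox [ 104   90   70   60 2187] [147.18518519 120.3735711 ]
[[np.int64(119), np.int64(117), np.int64(11), np.int64(6), np.int64(44)], [np.int64(183), np.int64(116), np.int64(2), np.int64(3), np.int64(6)]]
pipe top row 107 [563.4 327.4]
knob bbox [ 106   90   70   60 2591] [146.48900039 118.96217677]
[[np.int64(120), np.int64(123), np.int64(11), np.int64(12), np.int64(47)]]
```

The knob has turned only to about 0.47: it slipped off the bar's end just short of the hump, and the pipe hasn't moved. I'll push again about 7 mm nearer the axis.

```bash
python3 -m crank '{"commands":[{"fingers":0,"travel":[-30,35,10],"yaw":0},{"fingers":0,"travel":[-60,70,10],"yaw":0},{"fingers":0,"travel":[-97,103,10],"yaw":0},{"fingers":0,"travel":[-97,103,0],"yaw":0},{"fingers":0,"travel":[-97,103,-20],"yaw":0},{"fingers":0,"travel":[-97,103,-35],"yaw":0},{"fingers":0,"travel":[-97,103,-45],"yaw":0},{"fingers":0,"travel":[-97,103,-45],"yaw":0},{"fingers":0,"travel":[-97,98,-45],"yaw":0},{"fingers":0,"travel":[-97,93,-45],"yaw":0},{"fingers":0,"travel":[-97,89,-45],"yaw":0},{"fingers":0,"travel":[-97,86,-45],"yaw":0}]}'
```

```text
time_s: 13.95
ee_pos: [471.6, 329.4, 285.5]
tool_rot: [-0.002, 0.694, 0.72, 0.004]
wrist_force: [-1.5, 13.9, -3.1]
opening: 0.3
grasp_force: 5.4
```

```bash
python3 -m crank '{"commands":[{"fingers":0,"travel":[0,-2,0],"yaw":0},{"fingers":0,"travel":[0,-4,0],"yaw":0}]}'
```

```text
time_s: 14.15
ee_pos: [471.9, 327.3, 286.0]
tool_rot: [-0.003, 0.694, 0.72, 0.007]
wrist_force: [-1.8, 20.4, -2.6]
opening: 0.1
grasp_force: 7.9
```

```bash
python3 -m crank '{"commands":[{"fingers":0,"travel":[0,-2,0],"yaw":0},{"fingers":0,"travel":[0,-3,0],"yaw":0}]}'
```

```text
time_s: 14.35
ee_pos: [472.1, 325.7, 286.4]
tool_rot: [-0.004, 0.695, 0.719, 0.009]
wrist_force: [-2.3, 23.3, -5.0]
opening: 0.4
grasp_force: 9.4
```

```bash
python3 -m crank '{"commands":[{"fingers":0,"travel":[0,-2,0],"yaw":0},{"fingers":0,"travel":[0,-4,0],"yaw":0}]}'
```

```text
time_s: 14.55
ee_pos: [472.5, 323.4, 286.9]
tool_rot: [-0.005, 0.695, 0.719, 0.012]
wrist_force: [-1.8, 32.4, -5.7]
opening: 0.6
grasp_force: 11.5
```

```bash
python3 -m crank '{"commands":[{"fingers":0,"travel":[0,-2,0],"yaw":0},{"fingers":0,"travel":[0,-4,0],"yaw":0}]}'
```

```text
time_s: 14.75
ee_pos: [471.8, 314.0, 285.8]
tool_rot: [0.0, 0.693, 0.721, 0.003]
wrist_force: [-0.8, -0.8, -0.8]
opening: -0.1
grasp_force: 0.0
```

Force dropped off suddenly, so it either snapped over or slipped. I'll retreat and check.

```bash
python3 -m crank '{"commands":[{"fingers":0,"travel":[0,4,10],"yaw":0},{"fingers":0,"travel":[0,5,45],"yaw":0},{"fingers":0,"travel":[30,-20,45],"yaw":0},{"fingers":50,"travel":[60,-45,45],"yaw":0},{"fingers":50,"travel":[97,-71,45],"yaw":0},{"fingers":50,"travel":[97,-71,45],"yaw":0},{"fingers":50,"travel":[97,-71,45],"yaw":0},{"fingers":50,"travel":[97,-71,45],"yaw":0}]}'
python3 - <<'E'
from h import *
import json
P={k:np.array(v).tolist() for k,v in env.camera_params("wrist").items() if k in("intrinsics","world_from_camera")}
json.dump(P,open("w9.json","w"))
I=env.capture("wrist");cv2.imwrite("pics/w9.png",I)
g=cv2.cvtColor(I,cv2.COLOR_BGR2HSV)
col=g[60:200,285];m=np.where((col[:,0]>90)&(col[:,0]<104)&(col[:,1]>60))[0];print("pipe top row",60+m.min(),onz("wrist",(285,60+m.min()),65,P)[:2].round(1))
b=(I[80:180,90:185].min(2)>215).astype(np.uint8);n,l,s,c=cv2.connectedComponentsWithStats(b)
print([(list(map(int,s[i]+np.array([90,80,0,0,0])))) for i in range(1,n) if s[i,4]>4])
for r in range(120,230,25):
    x=np.where((g[r,200:380,0]>=90)&(g[r,200:380,0]<=104)&(g[r,200:380,1]>60))[0]+200;print(r,onz("wrist",(x.min(),r),58.5,P)[:2].round(1),onz("wrist",(x.max()+1,r),58.5,P)[:2].round(1))
c=I[0:290,60:420]
cv2.imwrite("pics/w9c.png",cv2.resize(c,None,fx=2.05,fy=2.05,interpolation=cv2.INTER_CUBIC))
E
```

```text
time_s: 15.55
ee_pos: [567.5, 241.9, 329.5]
tool_rot: [-0.0, 0.693, 0.721, -0.0]
wrist_force: [0.2, 0.3, -0.0]
opening: 37.7
grasp_force: 0.0
pipe top row 114 [564.5 322.4]
[[112, 120, 3, 6, 11], [117, 130, 6, 22, 46]]
120 [552.5 317.8] [579.9 318.9]
145 [554.  298.5] [580.  299.6]
170 [553.8 279.2] [580.9 280.2]
195 [554.4 259.5] [581.9 260.5]
220 [555.8 239.2] [582.9 240.3]
```

```bash
python3 - <<'E'
from h import *
import json
I=cv2.imread("pics/w9.png");P=json.load(open("w9.json"))
a=np.radians(35);c,s=np.cos(.035),np.sin(.035)
B=np.array([[c,-s,0],[s,c,0],[0,0,1]])@np.array([[np.cos(a),0,-np.sin(a)],[0,1,0],[np.sin(a),0,np.cos(a)]])
def show(P,th):return[proj("wrist",np.array([470,317.5,64])+B@np.array([r*np.cos(th),-r*np.sin(th),40.]),P).round(1).tolist() for r in(3,20)]
for th in(.47,.9,1.2,1.3,1.4):print(th,show(P,th))
b=(I[120:160,112:128].min(2)>215);y,x=np.nonzero(b);y+=120;x+=112;print([(int(r),round(float(x[(y==r)&(x>115)].mean()),1)) for r in range(130,152,3)])
E
```

```text
0.47 [[120.0, 123.0], [130.0, 132.8]]
0.9 [[119.5, 124.4], [126.7, 142.8]]
1.2 [[119.1, 125.1], [123.6, 147.2]]
1.3 [[118.9, 125.3], [122.4, 148.2]]
1.4 [[118.7, 125.4], [121.3, 148.8]]
[(130, 118.0), (133, 118.0), (136, 118.5), (139, 119.5), (142, 119.5), (145, 120.5), (148, 121.5), (151, 121.0)]
```

View pics/w9c.png

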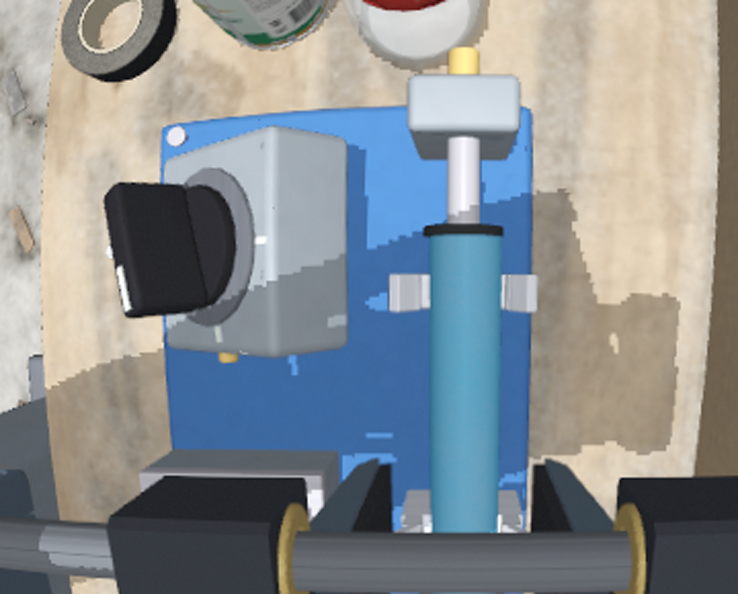

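The knob bar now lies across the slope: its mark runs from (118,130) to (121,151), which gives about 1.28 rad. The seal disc at (463,230) in the crop touches the pipe end, so it has clicked over. Now the lever, with the start stem near (456,198).

```bash
python3 -m crank '{"commands":[{"fingers":60,"travel":[-40,-15,0],"yaw":0},{"fingers":60,"travel":[-80,-30,0],"yaw":0},{"fingers":60,"travel":[-112,-44,0],"yaw":0},{"fingers":60,"travel":[-112,-44,-25],"yaw":0},{"fingers":60,"travel":[-112,-44,-50],"yaw":0},{"fingers":60,"travel":[-112,-44,-67],"yaw":0},{"fingers":60,"travel":[-112,-44,-67],"yaw":0},{"fingers":5,"travel":[-112,-44,-67],"yaw":0},{"fingers":5,"travel":[-112,-44,-67],"yaw":0},{"fingers":5,"travel":[-112,-44,-67],"yaw":0},{"fingers":5,"travel":[-112,-44,-67],"yaw":0},{"fingers":5,"travel":[-112,-44,-67],"yaw":0}]}'
```

```text
time_s: 16.8
ee_pos: [456.3, 197.8, 262.7]
tool_rot: [0.0, 0.693, 0.721, 0.0]
wrist_force: [-1.2, -0.5, -0.6]
opening: 23.0
grasp_force: 0.4
```

```bash
python3 -m crank '{"commands":[{"fingers":5,"travel":[0,0,0],"yaw":0},{"fingers":5,"travel":[0,0,0],"yaw":0},{"fingers":5,"travel":[5,0.2,0],"yaw":0},{"fingers":5,"travel":[10,0.4,0],"yaw":0},{"fingers":5,"travel":[14,0.5,0],"yaw":0},{"fingers":5,"travel":[14,0.5,0],"yaw":0}]}'
```

```text
time_s: 17.4
ee_pos: [471.2, 198.4, 262.6]
tool_rot: [0.0, 0.693, 0.721, 0.001]
wrist_force: [0.1, 0.6, 4.9]
opening: 20.9
grasp_force: 30.0
```

```bash
python3 -m crank '{"commands":[{"fingers":5,"travel":[1.5,0,0],"yaw":0},{"fingers":5,"travel":[3,0,0],"yaw":0},{"fingers":5,"travel":[3,0,0],"yaw":0}]}'
```

```text
time_s: 17.7
ee_pos: [472.6, 198.3, 262.5]
tool_rot: [-0.001, 0.693, 0.721, -0.001]
wrist_force: [-5.1, 0.7, 9.5]
opening: 21.0
grasp_force: 30.0
```

Wall found at x≈472.3, so the cross slot's middle is at about 469.8.

```bash
python3 -m crank '{"commands":[{"fingers":5,"travel":[-3.2,0,0],"yaw":0},{"fingers":5,"travel":[-3,-6,0],"yaw":0},{"fingers":5,"travel":[-2.8,-12,0],"yaw":0},{"fingers":5,"travel":[-2.6,-18,0],"yaw":0},{"fingers":5,"travel":[-2.4,-23,0],"yaw":0},{"fingers":5,"travel":[-2.3,-26,0],"yaw":0},{"fingers":5,"travel":[-2.3,-28,0],"yaw":0},{"fingers":5,"travel":[-2.3,-28,0],"yaw":0}]}'
```

```text
time_s: 18.5
ee_pos: [471.5, 169.9, 262.5]
tool_rot: [0.0, 0.693, 0.721, 0.001]
wrist_force: [0.6, 0.0, 5.5]
opening: 20.9
grasp_force: 30.0
```

```bash
python3 -m crank '{"commands":[{"fingers":5,"travel":[0,-1.5,0],"yaw":0},{"fingers":5,"travel":[0,-3,0],"yaw":0},{"fingers":5,"travel":[0,-3,0],"yaw":0}]}'
```

```text
time_s: 18.8
ee_pos: [471.4, 168.4, 262.5]
tool_rot: [-0.001, 0.693, 0.72, 0.002]
wrist_force: [0.4, 8.3, 3.9]
opening: 21.0
grasp_force: 30.0
```

Wall at y≈168.5, so the far slot's centre is at about y=171. Now straight ahead, pressing onto the end.

```bash
python3 -m crank '{"commands":[{"fingers":5,"travel":[0,0.5,0],"yaw":0},{"fingers":5,"travel":[5,0.7,0],"yaw":0},{"fingers":5,"travel":[10,0.9,0],"yaw":0},{"fingers":5,"travel":[15,1.1,0],"yaw":0},{"fingers":5,"travel":[20,1.3,0],"yaw":0},{"fingers":5,"travel":[23,1.4,0],"yaw":0},{"fingers":5,"travel":[25,1.4,0],"yaw":0},{"fingers":5,"travel":[25,1.4,0],"yaw":0}]}'
```

```text
time_s: 19.6
ee_pos: [495.3, 169.6, 262.3]
tool_rot: [-0.002, 0.693, 0.721, -0.0]
wrist_force: [-4.0, 6.1, 7.2]
opening: 21.0
grasp_force: 30.0
```

At the far end (x=495.3, contact). I'll ease back 2 mm, release and lift away.

```bash
python3 -m crank '{"commands":[{"fingers":5,"travel":[-2.5,1.5,0],"yaw":0},{"fingers":5,"travel":[-2.5,1.5,0],"yaw":0},{"fingers":60,"travel":[-2.5,1.5,0],"yaw":0},{"fingers":60,"travel":[-2.5,1.5,0],"yaw":0},{"fingers":60,"travel":[-2.5,1.5,0],"yaw":0},{"fingers":60,"travel":[-2.5,1.5,0],"yaw":0},{"fingers":60,"travel":[-2.5,1.5,20],"yaw":0},{"fingers":60,"travel":[-2.5,1.5,60],"yaw":0},{"fingers":60,"travel":[-2.5,1.5,100],"yaw":0},{"fingers":60,"travel":[-20,-20,120],"yaw":0},{"fingers":60,"travel":[-20,-20,120],"yaw":0},{"fingers":60,"travel":[-20,-20,120],"yaw":0}]}'
python3 - <<'E'
from h import *
for n in("scene","side"):
    I=env.capture(n);u=proj(n,(494,171,90));x,y=map(int,u)
    g=cv2.cvtColor(I,cv2.COLOR_BGR2HSV);m=np.zeros(g.shape[:2],np.uint8)
    w=(slice(y-25,y+25),slice(x-25,x+25));h=g[w];m[w]=((h[...,0]<6)|(h[...,0]>174))&(h[...,1]>170)&(h[...,2]>90)
    k,l,s,c=cv2.connectedComponentsWithStats(m)
    if k>1:
        i=1+np.argmax(s[1:,4]);print(n,u.round(1),s[i],c[i],onz(n,c[i],90).round(1))
    cv2.imwrite(f"pics/{n}f.png",I)
    p0=cv2.imread(f"pics/{n}0.png")
I=env.capture("wrist");P=env.camera_params("wrist");P={k:np.array(P[k]).tolist() for k in("intrinsics","world_from_camera")}
g=cv2.cvtColor(I,cv2.COLOR_BGR2HSV)
m=(((g[...,0]<6)|(g[...,0]>174))&(g[...,1]>170)&(g[...,2]>90)).astype(np.uint8)
k,l,s,c=cv2.connectedComponentsWithStats(m)
print([(s[i].tolist(),onz("wrist",c[i],100,P).round(1)) for i in range(1,k) if s[i,4]>60])
E
```

```text
time_s: 20.8
ee_pos: [475.7, 148.4, 382.4]
tool_rot: [0.0, 0.693, 0.721, 0.0]
wrist_force: [-0.1, 0.6, -0.2]
opening: 60.3
grasp_force: 0.0
scene [265.5 205.2] [264 202   5  10  39] [265.92307692 206.28205128] [489.4 166.6  90. ]
side [265.7 215.2] [264 211   5  10  41] [266.02439024 215.17073171] [493.  170.5  90. ]
[([295, 174, 26, 28, 549], array([493.3, 171.9, 100. ]))]
```

Wrist, side and scene views all put the lever grip near (493,171), at the gate's far end. I'll hand in now.

```bash
python3 -c "
from station import env
print(env.hand_in())"
```

```text
the job is handed in; nothing more can be done
None
```

I handed the job in at about 21 s of the 64 s limit, with no verdict returned: by my last measurements the blue pipe sits in both saddles, the knob is past its click at about 1.28 rad (on the third push), the lever is in the far slot, and I saw no sign of anything else being moved.

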